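# Clamp a glued washer latch housing

### The job

Stand the freshly glued washer latch housing (the white block with the glue seam) upright on the clamp's board between its jaws, long side along the bar, and let go of it. Then pump the clamp's trigger against its grip, again and again, until the sprung pad presses the housing against the end stop and the pad is pushed in about half way; never push the pad all the way in, which would crush the part, and move the jaw only with the trigger. Finish while still squeezing the trigger so that the pressure stays on, and leave the other things on the counter where they are.

Things in the scene. Friction and masses are not known exactly. Their poses are not given: they have to be found in the camera images.
- clamp: One-hand bar clamp on a plywood board fixed to the counter. Origin: on the counter under the bar; z up, y along the bar to the end stop. In this frame (mm): board x -50 to 50, y -205 to 130, 12 thick; end stop face y = 100; grey gear housing y -150 to -75, 44 wide, top z = 55; fixed black grip, an upright post 28 wide in x, y -146 to -130, top z = 113; the trigger stands on its +y side.
- squeeze_point (a point): Fixed point at (0, -130, 98) mm of the clamp, same axes: midway between the outer faces of grip and fully squeezed trigger (32 mm over both), 15 mm below their tops. Fingers on both sides along y, centred here, squeeze fully when shut to 32 mm, and must open to at least 66 mm to pass over the released trigger and let it spring back.
- bed_point (a point): Fixed point on the board's top at (0, 64, 12) mm in the clamp's frame: a good place for the underside centre of the latch housing (6 mm short of the end stop).
- trigger (a joint): Trigger angle, rad: 0 released, 0.22 fully squeezed (upright). Hinge across the bar at y = -119, z = 45 mm of the clamp. Released it leans away from the grip (to +y): 53 mm above the hinge its outer face is then 44 mm from the grip's outer face, 32 mm when squeezed. Springs back by itself; squeezing takes about 4 to 9 N, some 12 N with the pad half in.
- trigger_lever: The trigger's lever, the part to squeeze: black, 24 mm wide, 10 thick, 68 long, standing up beside the grip. Origin on its hinge.
- jaw (a joint): Moving jaw's travel along the clamp's +y, m, 0 to 0.075; starts at 0 to 0.02. Front of the free pad: y = -15 mm + travel. Ratchet: squeezing carries it forward 80 mm per rad (17.6 mm a full squeeze, less up to 5 mm idle); on release a 3 N brake keeps it there, but if the pad presses harder the jaw slips back until the pad is in only 2 to 4 mm.
- jaw_block: Moving jaw: steel block 36 wide in x, 20 along y, top 73 mm above the counter. Origin: the clamp's origin shifted by the jaw travel. Not to be pushed by the robot.
- pad (a joint): How far the sprung pad is pushed into the moving jaw, m: 0 free, 0.018 fully in; 0.7 N per mm. Seen from above as the gap between pad plate and jaw block, 19 mm when free.
- pad_plate: Bare metal pad plate of the moving jaw, 32 wide, 36 high (18 to 54 mm above the counter), 6 thick, on a round stem. Origin: the clamp's origin shifted by the jaw travel less the pad's. Not to be pushed by the robot.
- end_stop: Fixed jaw at the far end of the bar, 40 wide, 63 mm high above the board. Origin: on the board at the middle of the face that the part is pressed against.
- latch_housing: The part: white plastic block 36 x 60 x 45 mm (x, y, z), about 0.12 kg, thin grey glue seam round its middle, black slot in its top. Origin: centre of its underside; y along the 60 mm length. Starts upright on the counter on the robot's side of the clamp; either way round will do.
- filter_cap: Bystander: round white plastic filter cap, 48 mm diameter, 30 mm high, with a 9 mm thick bar grip on top (44 mm overall). Origin: centre of its underside.
- glue_bottle: Bystander: small yellow glue bottle, 34 mm diameter, 85 mm tall, standing on the counter on the far (+x) side of the clamp's board, its axis about 105 mm from the clamp's bar line. Origin: centre of its underside.
- screwdriver: Bystander: screwdriver lying on the left of the counter. Origin: its underside.
- softener: Bystander: blue bottle, 72 mm diameter, 190 mm tall. Origin: centre of its underside.
- dosing_cup: Bystander: clear plastic dosing cup, 68 mm diameter, 65 mm tall. Origin: centre of its underside.
- hose_clip: Bystander: steel ring, 52 mm diameter, 12 mm high. Origin: centre of its underside.
Mind the look-alikes: they are no part of the job. Leave any red look-alike of the latch_housing alone.

How it is judged:
By the outcome, as a careful person would: the job done as asked, in the order asked, and still so for the second after the job is handed in, while the arm keeps its last pose, push and grip.
It also fails if it takes over 64 s, if anything falls off the work surface, if the arm or the gripper's body presses on something with over 40 N, if the wrist force passes 120 N, or if a joint passes its speed limit or range.

### The arm

A 6-joint arm with a two-finger parallel gripper is mounted at the origin on the work surface. World frame = base frame: x ahead of the robot, y to its left, z up, the work surface at z = 0. Lengths are in mm, angles in rad, forces in N, time in s.
With the tool pointing down it reaches from about 400 to 925 mm from the base axis. Payload 12.5 kg.
Tool frame: the origin (TCP) lies on the mounting face of the last link; the fingertips stand 190 mm ahead of it and the grasp point (between the pads) lies 171 mm ahead of it; z points along the fingers, y is the line along which they close (so a half turn about z gives the same grasp; the last joint's range is limited). The gripper opens to 95 mm and grips with 3 to 60 N. Pads are 20 mm wide; open, the fingers measure 119 mm over their backs; the gripper's body (75 mm by 180 mm) begins 59 mm behind the grasp point.
Start: joints at [-1.409, 0.491, 1.559, -0, 1.092, -0.106], TCP at [165.401, -602.717, 404.761] pointing down, gripper open.
Joint ranges: [-3.1, 3.1], [-0.84, 2.19], [0.05, 2.79], [-1.13, 4.28], [0.06, 2.93], [-2.69, 2.69]. Speed limits (rad/s): [2.22, 2.22, 2.79, 3.14, 3.14, 3.14].

### API

Orientations are given as [roll, pitch, yaw] about the fixed x, y, z axes, in that order (R = Rz(yaw) Ry(pitch) Rx(roll)).
In Python, from cell import env gives the robot as it stands.
- The arm moves only by the tool carry_out, never from a script. Its argument "series" is a list of rows, each a list of 5 numbers: the shift along the tool's x, y, z in m, then the turn about the tool's z in degrees, then the opening, from 0 (shut) to 1 (fully open). A call has 1 to 20 rows; each row is the pose to reach, as a shift and turn from the pose commanded when the call began, along the tool's axes at that moment; what a row does not reach only later rows make up. A row lasts 1/8 s, in which the tool goes at most 62.5 mm and 10.7 degrees, less where a joint would pass 70% of its speed; a pose out of reach is approached as far as the arm can. A call with a gripper value outside its range is refused whole. The fingers move at their own pace and stop on an object; the grip force is fixed at half the most. Time passes only in rows, so rows that repeat a pose let the fingers close. It gives the time, the measured TCP pose, the force, the opening and the grip force at its end, in the units of the state.
- env.state(): the state, without advancing time (a new reading comes with each control period).
- env.read_camera(name): name is "side" or "top"; returns (picture, depth): 420x560x3 uint8, red, green, blue; 420x560 float32, mm along the optical axis (not along the pixel's ray), 0 where there is no reading.
- env.get_calibration(name): a dict with "intrinsics" (3x3 intrinsics, pixels), "D" ([k1, k2, p1, p2, k3] as OpenCV has them; the pictures are not rectified), "cam_to_world" (4x4, takes a point from camera to world coordinates). Camera axes: x right, y up, looking along -z (the intrinsics and any distortion apply to the point x, -y, -z); pixel columns grow to the right and rows downward; lengths in mm; the calibration is good to about 2 mm. A picture is of the moment at which its call begins. get_calibration takes no time and is no camera call.
- env.job_done(): hands the job in; it is judged then, once.
The state is a dict: "t": time; "joints": joint angles; "qvel": joint speeds; "tau": joint torques, N m; "eef_pos": TCP position; "tcp_rot": TCP orientation; "ft_force": force on the tool from outside, world axes, zero at the start; "moment": the same for the moment, N m; "opening": opening from 0.0 (shut) to 1.0 (fully open); "grip_force": force on a finger pad.
Only numpy, scipy, OpenCV 4.12 (cv2) and the standard library are available. Lean on these libraries where they do the work, as an engineer would, in place of code of your own. Each camera call takes 0.05 s, during which the arm holds its last target. There are 200 camera calls.

## Working session

There is one attempt and no reset: what is moved stays moved. The work goes in short steps, Python scripts to look and compute and a tool call to move; the robot and the scene stay as the last step left them, time stands still between calls to the robot, and variables do not carry over. Pictures are saved under pics/ and viewed, at most 10 in all, crops included, and the job is handed in when it is done.

Besides the shell and the picture viewer there is one more tool, called after "Call:" in YAML: its name, and indented under it one key for each argument. carry_out: Moves the arm, as the interface text tells. Its arguments: {"type":"object","properties":{"series":{"type":"array","items":{"type":"array","items":{"type":"number"}}}},"required":["series"]}

```bash
mkdir -p pics; cat > h.py <<'E'
import numpy as np, cv2
from cell import env
def snap(n,f):
    p,d=env.read_camera(n); cv2.imwrite(f'pics/{f}.png',p[:,:,::-1]); np.save(f'pics/{f}.npy',d); return p,d
def px(n,d,u,v,z=None):
    c=env.get_calibration(n);K=np.array(c["intrinsics"]);T=np.array(c["cam_to_world"])
    q=cv2.undistortPoints(np.array([[[u,v]]],float),K,np.array(c["D"],float))[0,0]
    r=np.array([q[0],-q[1],-1.])
    if z is None: s=d[int(round(v)),int(round(u))]
    else: s=(z-T[2,3])/(T[:3,:3]@r)[2]
    return T[:3,:3]@(r*s)+T[:3,3]
E
python3 - <<'E'
from h import *
snap('top','t0');snap('side','s0');s=env.state();print(s)
for n in('top','side'):print(env.get_calibration(n))
E
```

```text
{'t': 0.1, 'joints': array([-1.40861559e+00,  4.91489448e-01,  1.55940672e+00, -3.46853577e-05,
        1.09170118e+00, -1.05596356e-01]), 'qvel': array([-0.00065689, -0.00173159, -0.00123889, -0.00113342,  0.00141472,
       -0.00044767]), 'tau': array([ 2.49387747e-03, -6.13623405e+01, -2.58606970e+01,  6.93934341e-02,
        4.70375223e-02, -7.40160726e-05]), 'eef_pos': array([ 165.38379108, -602.68554354,  404.21992563]), 'tcp_rot': array([-3.14059031e+00, -7.53027703e-05,  2.67793056e-01]), 'ft_force': array([-0.21769277,  0.10301218,  0.04310655]), 'moment': array([ 0.00949374,  0.01996489, -0.03940199]), 'grip_force': 0.0, 'opening': 1.0028483530215475}
{'intrinsics': array([[521.86553357,   0.        , 281.45877466],
       [  0.        , 521.86553357, 210.16381868],
       [  0.        ,   0.        ,   1.        ]]), 'D': array([-0.06969206,  0.        ,  0.        ,  0.        ,  0.        ]), 'cam_to_world': array([[-1.89130698e-02,  9.89359956e-01, -1.44253849e-01,
         3.24712187e+02],
       [-9.99699655e-01, -1.64638892e-02,  1.81532532e-02,
         3.64416071e+01],
       [ 1.55851224e-02,  1.44553856e-01,  9.89374189e-01,
         1.57161673e+03],
       [ 0.00000000e+00,  0.00000000e+00,  0.00000000e+00,
         1.00000000e+00]])}
{'intrinsics': array([[461.04776233,   0.        , 276.06745495],
       [  0.        , 461.04776233, 205.25462131],
       [  0.        ,   0.        ,   1.        ]]), 'D': array([-0.07765233,  0.        ,  0.        ,  0.        ,  0.        ]), 'cam_to_world': array([[-9.94712219e-01,  5.55534027e-02, -8.63795112e-02,
         4.42659417e+02],
       [-1.02641052e-01, -5.08888482e-01,  8.54691363e-01,
         9.08541380e+02],
       [ 3.52347507e-03,  8.59038027e-01,  5.11899652e-01,
         6.10935284e+02],
       [ 0.00000000e+00,  0.00000000e+00,  0.00000000e+00,
         1.00000000e+00]])}
```

View pics/t0.png

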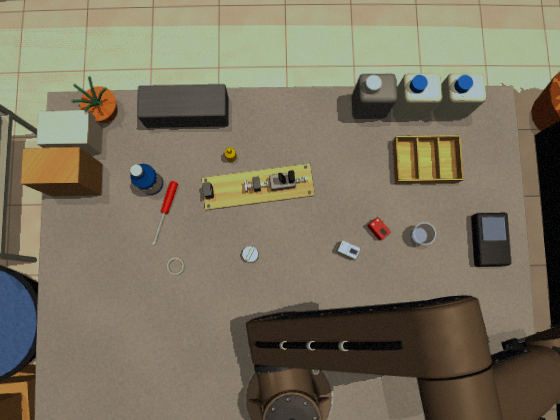

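View pics/s0.png

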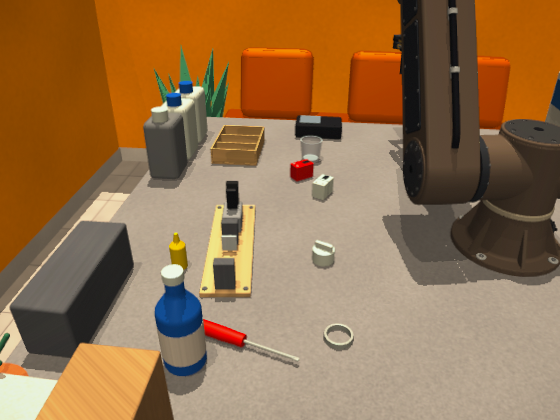

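The top view shows the clamp's board from (203,190) to (313,180), with its end stop on the left at (207,190). The white housing is at (348,250), the red look-alike at (379,228) and the filter cap at (250,254). Next I'll enlarge the crops.

```bash
python3 - <<'E'
import cv2,numpy as np
a=cv2.imread('pics/t0.png')
c=cv2.resize(a[150:220,192:322],None,fx=6,fy=6,interpolation=cv2.INTER_CUBIC)
b=cv2.resize(a[232:268,325:375],None,fx=5,fy=5,interpolation=cv2.INTER_CUBIC)
o=np.zeros((600,780,3),np.uint8);o[:420,:]=c;o[420:600,:250]=b;cv2.imwrite('pics/c0.png',o)
E
```

```text
(no output)
```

View pics/c0.png

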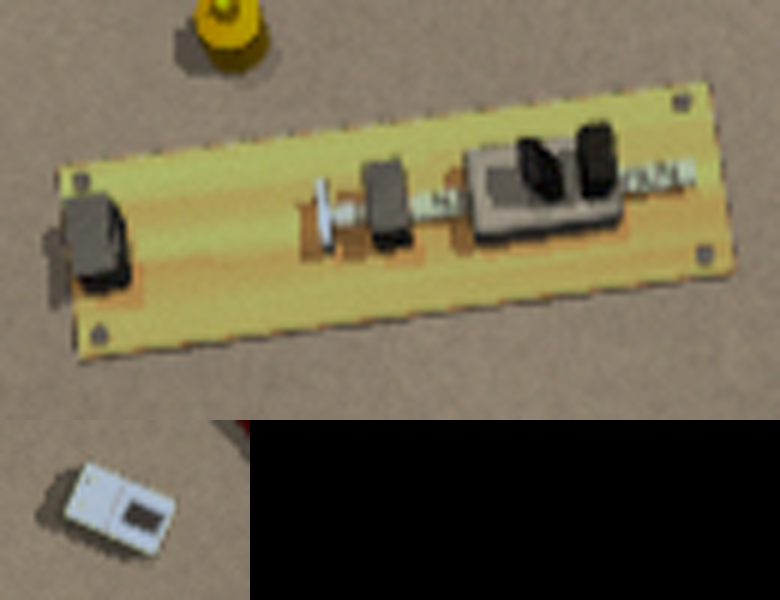

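```bash
cat > m.py <<'E'
from h import *
def fit(L,W):
    L=np.array(L,float);W=np.array(W)[:,:2];lc=L.mean(0);wc=W.mean(0)
    H=(L-lc).T@(W-wc);a=np.arctan2(H[0,1]-H[1,0],H[0,0]+H[1,1])
    R=np.array([[np.cos(a),-np.sin(a)],[np.sin(a),np.cos(a)]]);t=wc-R@lc
    print('yaw',np.degrees(a),'t',t,'res',np.round(W-(L@R.T+t),1).tolist());return a,R,t
E
python3 - <<'E'
from m import *
d=np.load('pics/t0.npy')
f=lambda x,y,s,ou,ov:(ou+(x+.5)/s-.5,ov+(y+.5)/s-.5)
W=[px('top',d,*f(x,y,6,192,150),z=12) for x,y in[(57,168),(712,83),(735,272),(82,360)]]
a,R,t=fit([(50,130),(50,-205),(-50,-205),(-50,130)],W)
for n,p in(('squeeze',(0,-130)),('bed',(0,64)),('grip',(0,-138))):print(n,R@p+t)
for nm,x,y,z in(('endstop topface c',93,235,75),('grip top c',597,140,113),('jawtop',386,188,73)):
    p=px('top',d,*f(x,y,6,192,150),z=z);print(nm,R.T@(p[:2]-t), px('top',d,*f(x,y,6,192,150)))
V=[px('top',d,*f(x,y-420,5,325,232),z=45) for x,y in[(87,462),(176,503),(156,556),(66,513)]]
print(np.round(V,1)); fit([(18,30),(18,-30),(-18,-30),(-18,30)],V)
for u,v in((345,249),(350,252),(344,250)):print(px('top',d,u,v))
# filter cap etc.
print('cap',px('top',d,250,252),'bottle',px('top',d,230,152),'red',px('top',d,379,227))
# side-view check
ds=np.load('pics/s0.npy')
for p in((232,183),(322,183),(224,262)):print(p,px('side',ds,*p))
E
```

```text
yaw 6.71241907496609 t [622.34434454 115.57321985] res [[-0.3, 0.3], [-0.5, -1.0], [0.6, 1.7], [0.2, -1.0]]
squeeze [637.53952555 -13.53567401]
bed [614.86364004 179.13452145]
grip [638.47461362 -21.48083671]
endstop topface c [5.91121250e-02 1.09689374e+02] [609.85197791 224.6959303   73.58108692]
grip top c [   6.11605009 -137.07751806] [644.22911965 -19.81250872 113.96621991]
jawtop [  4.58466848 -34.31739224] [629.89937957  81.87666541  77.94044901]
[[ 455.7 -167.9   45. ]
 [ 430.5 -219.6   45. ]
 [ 399.7 -206.6   45. ]
 [ 425.9 -154.5   45. ]]
yaw -25.614661565503955 t [ 427.96312629 -187.17419363] res [[-1.5, -0.0], [-0.7, 2.4], [1.0, -0.2], [1.2, -2.2]]
[ 429.21812147 -176.22825351   42.33168023]
[ 419.44755903 -189.06720193   53.11091018]
[ 426.11717032 -172.72404901   45.61626487]
cap [425.4002321  102.73768633  43.71341125] bottle [719.17753202 157.50179752  72.88257009] red [ 492.36972143 -279.63165259   43.06607724]
(232, 183) [638.72050449 -16.78233794 109.95465129]
(322, 183) [ 430.43324027 -164.97457211   43.66057881]
(224, 262) [610.3275202  227.50645909  71.33074742]
```

```bash
cat > go.py <<'E'
from h import *
import sys
from scipy.spatial.transform import Rotation as Ro
def plan(x,y,z,yaw):
    s=env.state();R=Ro.from_euler('xyz',s['tcp_rot']).as_matrix()
    t=-(yaw-np.degrees(s['tcp_rot'][2]));t=(t+90)%180-90
    print('t',s['t'],'shift',np.round(R.T@(np.array([x,y,z])-s['eef_pos'])/1000,4),'turn',round(t,1),'open',s['opening'],'yaw now',np.degrees(s['tcp_rot'][2]))
if __name__=='__main__':plan(*map(float,sys.argv[1:5]))
E
python3 go.py 428 -187 277 64.4
```

```text
t 0.1 shift [ 0.3632 -0.3313  0.1276] turn -49.1 open 1.0028483530215475 yaw now 15.34341191052501
```

Call:
carry_out:
  series:
    - [0.363, -0.331, 0.05, -49.1, 1]
    - [0.363, -0.331, 0.05, -49.1, 1]
    - [0.363, -0.331, 0.05, -49.1, 1]
    - [0.363, -0.331, 0.05, -49.1, 1]
    - [0.363, -0.331, 0.05, -49.1, 1]
    - [0.363, -0.331, 0.05, -49.1, 1]
    - [0.363, -0.331, 0.05, -49.1, 1]
    - [0.363, -0.331, 0.05, -49.1, 1]
    - [0.363, -0.331, 0.05, -49.1, 1]
    - [0.363, -0.331, 0.1276, -49.1, 1]
    - [0.363, -0.331, 0.1276, -49.1, 1]
    - [0.363, -0.331, 0.1276, -49.1, 1]
    - [0.363, -0.331, 0.1276, -49.1, 1]

```text
t: 1.72
eef_pos: [427.9, -188.1, 277.9]
tcp_rot: [3.14, 0.0, 1.124]
ft_force: [0.9, 0.2, -0.7]
opening: 1.002
grip_force: 0.0
```

```bash
python3 go.py 428 -187 197 64.4; python3 -c "
from h import *
snap('side','s1')
a=cv2.imread('pics/s1.png')[120:260,240:420]
cv2.imwrite('pics/s1c.png',cv2.resize(a,None,fx=4,fy=4,interpolation=cv2.INTER_CUBIC))"
```

```text
t 1.725 shift [ 0.0011 -0.0005  0.0809] turn 0.0 open 1.0023303035278983 yaw now 64.40177064947683
```

View pics/s1c.png

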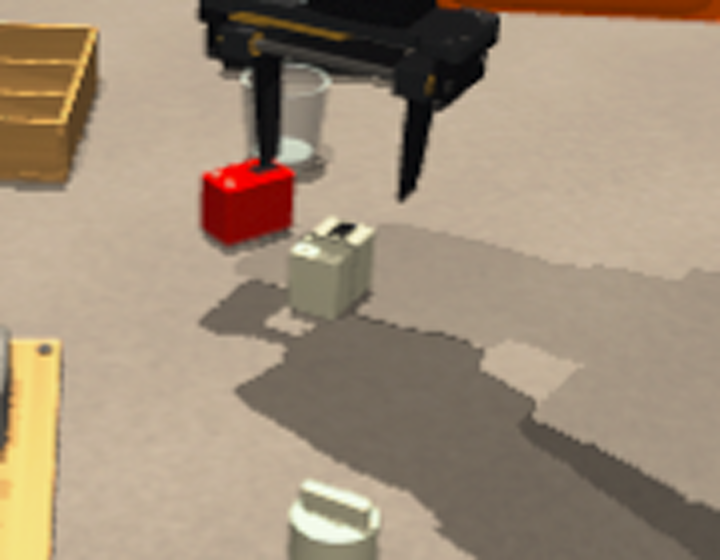

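The fingers (tips at crop (265,165) and (405,195)) straddle the housing at (332,265), and the red block is well clear. I'll go down, grip and lift.

Call:
carry_out:
  series:
    - [0.001, 0, 0.04, 0, 1]
    - [0.001, 0, 0.081, 0, 1]
    - [0.001, 0, 0.081, 0, 1]
    - [0.001, 0, 0.081, 0, 1]
    - [0.001, 0, 0.081, 0, 0.3]
    - [0.001, 0, 0.081, 0, 0.3]
    - [0.001, 0, 0.081, 0, 0.3]
    - [0.001, 0, 0.081, 0, 0.3]
    - [0.001, 0, 0.081, 0, 0.3]
    - [0.001, 0, 0.081, 0, 0.3]

```text
t: 3.02
eef_pos: [428.3, -186.6, 196.1]
tcp_rot: [-3.142, 0.0, 1.125]
ft_force: [0.2, 0.1, 0.0]
opening: 0.425
grip_force: 0.0
```

```bash
python3 go.py 428 -187 347 64.4
```

```text
t 3.025 shift [-5.000e-04 -1.000e-04 -1.509e-01] turn 0.0 open 0.42450218167689974 yaw now 64.44230460185935
```

Call:
carry_out:
  series:
    - [0, 0, 0, 0, 0.2]
    - [0, 0, 0, 0, 0.2]
    - [0, 0, 0, 0, 0.2]
    - [0, 0, -0.03, 0, 0.2]
    - [0, 0, -0.08, 0, 0.2]
    - [0, 0, -0.13, 0, 0.2]
    - [0, 0, -0.13, 0, 0.2]
    - [0, 0, -0.13, 0, 0.2]

```text
t: 4.03
eef_pos: [428.0, -186.4, 325.5]
tcp_rot: [-3.141, 0.0, 1.125]
ft_force: [-0.3, -0.0, -0.9]
opening: 0.375
grip_force: 30.0
```

```bash
python3 go.py 615 179 290 96.7
```

```text
t 4.025 shift [0.4103 0.0111 0.0355] turn -32.3 open 0.3748488928678012 yaw now 64.44384568172825
```

Call:
carry_out:
  series:
    - [0.41, 0.011, 0, -32.3, 0.2]
    - [0.41, 0.011, 0, -32.3, 0.2]
    - [0.41, 0.011, 0, -32.3, 0.2]
    - [0.41, 0.011, 0, -32.3, 0.2]
    - [0.41, 0.011, 0, -32.3, 0.2]
    - [0.41, 0.011, 0, -32.3, 0.2]
    - [0.41, 0.011, 0, -32.3, 0.2]
    - [0.41, 0.011, 0.035, -32.3, 0.2]
    - [0.41, 0.011, 0.035, -32.3, 0.2]
    - [0.41, 0.011, 0.035, -32.3, 0.2]
    - [0.41, 0.011, 0.035, -32.3, 0.2]

```text
t: 5.4
eef_pos: [615.3, 178.1, 292.0]
tcp_rot: [3.14, 0.0, 1.688]
ft_force: [-0.3, -0.7, -1.6]
opening: 0.376
grip_force: 30.0
```

```bash
python3 go.py 615 179 209 96.7; python3 -c "
from h import *
snap('side','s2')
a=cv2.imread('pics/s2.png')[130:330,140:340]
cv2.imwrite('pics/s2c.png',cv2.resize(a,None,fx=3,fy=3,interpolation=cv2.INTER_CUBIC))"
```

```text
t 5.4 shift [ 0.0009 -0.0003  0.083 ] turn 0.0 open 0.3760224213395242 yaw now 96.70153419049446
```

View pics/s2c.png

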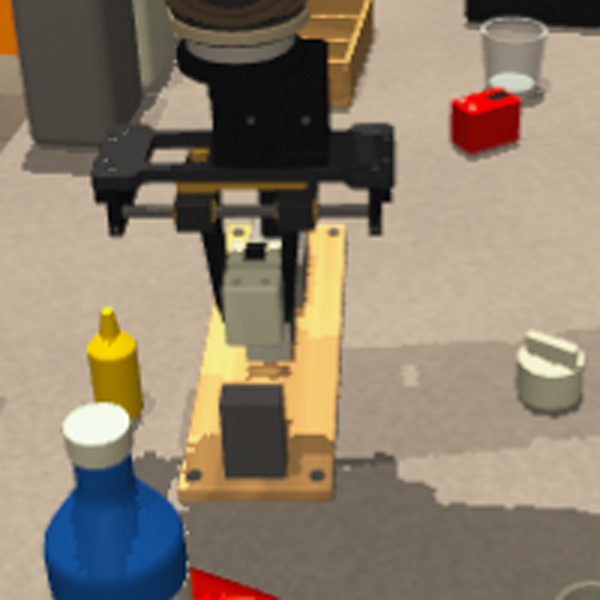

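Call:
carry_out:
  series:
    - [0.001, 0, 0.03, 0, 0.2]
    - [0.001, 0, 0.06, 0, 0.2]
    - [0.001, 0, 0.075, 0, 0.2]
    - [0.001, 0, 0.079, 0, 0.2]
    - [0.001, 0, 0.0825, 0, 0.2]
    - [0.001, 0, 0.0825, 0, 0.2]
    - [0.001, 0, 0.0825, 0, 0.2]

```text
t: 6.32
eef_pos: [615.1, 179.6, 209.2]
tcp_rot: [3.141, 0.0, 1.688]
ft_force: [0.1, 0.2, -0.8]
opening: 0.375
grip_force: 30.0
```

```bash
python3 go.py 615 179 208 96.7; python3 -c "
from h import *
print(env.state()['ft_force'])"
```

```text
t 6.325 shift [-0.0006 -0.0002  0.0012] turn 0.0 open 0.3748343704435016 yaw now 96.74254601983453
[ 0.07297952  0.23593106 -0.82798489]
```

Call:
carry_out:
  series:
    - [0, 0, 0.001, 0, 0.2]
    - [0, 0, 0.0015, 0, 0.2]
    - [0, 0, 0.0015, 0, 0.2]
    - [0, 0, 0.0015, 0, 0.62]
    - [0, 0, 0.0015, 0, 0.62]
    - [0, 0, 0.0015, 0, 0.62]
    - [0, 0, 0.0015, 0, 0.62]
    - [0, 0, -0.04, 0, 0.62]
    - [0, 0, -0.1, 0, 0.62]
    - [0, 0, -0.13, 0, 0.62]
    - [0, 0, -0.13, 0, 0.8]
    - [0, 0, -0.13, 0, 1]

```text
t: 7.82
eef_pos: [614.8, 179.5, 337.6]
tcp_rot: [-3.14, 0.0, 1.688]
ft_force: [0.2, -0.5, 0.2]
opening: 0.772
grip_force: 0.0
```

```bash
python3 go.py 637.5 -13.5 340 6.7; python3 go.py 637.5 -13.5 269 6.7
```

```text
t 7.825 shift [-1.944e-01 -1.000e-04 -2.400e-03] turn -90.0 open 0.7719962621427503 yaw now 96.7419817218361
t 7.825 shift [-0.1944  0.      0.0686] turn -90.0 open 0.7719962621427503 yaw now 96.7419817218361
```

Call:
carry_out:
  series:
    - [-0.1944, 0, -0.002, 90, 1]
    - [-0.1944, 0, -0.002, 90, 1]
    - [-0.1944, 0, -0.002, 90, 1]
    - [-0.1944, 0, -0.002, 90, 1]
    - [-0.1944, 0, -0.002, 90, 1]
    - [-0.1944, 0, -0.002, 90, 1]
    - [-0.1944, 0, -0.002, 90, 1]
    - [-0.1944, 0, -0.002, 90, 1]
    - [-0.1944, 0, -0.002, 90, 1]
    - [-0.1944, 0, -0.002, 90, 1]
    - [-0.1944, 0, -0.002, 90, 1]
    - [-0.1944, 0, -0.002, 90, 1]

```text
t: 9.32
eef_pos: [637.8, -13.5, 340.3]
tcp_rot: [-3.142, 0.001, 0.119]
ft_force: [-0.1, 0.0, 0.7]
opening: 0.993
grip_force: 0.0
```

```bash
python3 go.py 637.5 -13.5 269 6.7;python3 -c "
from h import *
snap('side','s3');snap('top','t3')
o=np.zeros((420,800,3),np.uint8)
o[:,:380]=cv2.resize(cv2.imread('pics/s3.png')[150:290,180:280],(300,420),interpolation=cv2.INTER_CUBIC)[:, :380] if 0 else cv2.resize(cv2.imread('pics/s3.png')[150:290,160:287],(380,420),interpolation=cv2.INTER_CUBIC)
o[:,380:]=cv2.resize(cv2.imread('pics/t3.png')[150:220,192:262],(420,420),interpolation=cv2.INTER_CUBIC)
cv2.imwrite('pics/c3.png',o)"
```

```text
t 9.325 shift [-0.0003 -0.0001  0.0713] turn 0.1 open 0.9930143618790692 yaw now 6.796107987131402
```

View pics/c3.png

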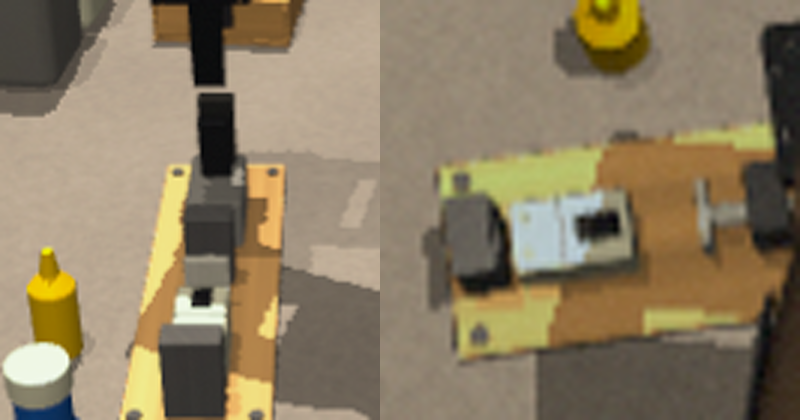

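The housing stands upright and in line against the end stop (right crop, (570,232)). The pad is at (704,213) and the fingers are above the grip. Next I'll lower and do the first squeeze.

Call:
carry_out:
  series:
    - [0, 0, 0.03, 0, 1]
    - [0, 0, 0.06, 0, 1]
    - [0, 0, 0.071, 0, 1]
    - [0, 0, 0.071, 0, 0.74]
    - [0, 0, 0.071, 0, 0.74]
    - [0, 0, 0.071, 0, 0.74]
    - [0, 0, 0.071, 0, 0.33]
    - [0, 0, 0.071, 0, 0.33]
    - [0, 0, 0.071, 0, 0.33]
    - [0, 0, 0.071, 0, 0.33]
    - [0, 0, 0.071, 0, 0.33]
    - [0, 0, 0.071, 0, 0.33]
    - [0, 0, 0.071, 0, 0.33]
    - [0, 0, 0.071, 0, 0.33]

```text
t: 11.18
eef_pos: [637.7, -11.6, 270.3]
tcp_rot: [-3.139, -0.001, 0.118]
ft_force: [-1.4, 16.2, 7.1]
opening: 0.335
grip_force: 15.7
```

```bash
cat > look.py <<'E'
from m import *
import sys
n=sys.argv[1];s=env.state();print(s['t'],s['eef_pos'],s['opening']*95,s['grip_force'],s['ft_force'])
snap('top','t'+n);snap('side','s'+n)
a=np.radians(6.71);R=np.array([[np.cos(a),-np.sin(a)],[np.sin(a),np.cos(a)]]);t=np.array([622.34,115.57])
# rectified plan views along bar, at z=73 (jaw top), z=54 (pad/housing top); 4 px/mm in y
c=env.get_calibration('top');T=np.array(c['cam_to_world']);Ti=np.linalg.inv(T)
img=cv2.imread(f'pics/t{n}.png')
def rect(z):
    Y,X=np.meshgrid(np.arange(-80,120,.25),np.arange(30,-30,-.25))
    P=np.stack([X*R[0,0]+Y*R[0,1]+t[0],X*R[1,0]+Y*R[1,1]+t[1],0*X+z],-1).reshape(-1,3)
    C=P@Ti[:3,:3].T+Ti[:3,3];C=C*[1,-1,-1]
    uv,_=cv2.projectPoints(C,np.zeros(3),np.zeros(3),np.array(c['intrinsics']),np.array(c['D'],float))
    m=uv.reshape(*X.shape,2).astype(np.float32);return cv2.remap(img,m[...,0],m[...,1],cv2.INTER_CUBIC)
o=np.vstack([rect(73),rect(54)])
for k in range(-80,120,20):
    cv2.putText(o,str(k),((k+80)*4,12),0,.4,(0,0,255));o[:,(k+80)*4]=(0,0,255)
cv2.imwrite(f'pics/r{n}.png',o)
# mean profile of the rows |x|<8 at pad-top level
g=cv2.cvtColor(rect(54),cv2.COLOR_BGR2GRAY);gj=cv2.cvtColor(rect(73),cv2.COLOR_BGR2GRAY)
print('z54 off-axis',[(y,int(g[60:90,(y+80)*4].mean())) for y in range(-60,70,3)])
print('z73',[(y,int(gj[100:140,(y+80)*4].mean())) for y in range(-60,70,3)])
E
python3 look.py a
```

```text
11.175 [637.70420277 -11.61283034 270.27046501] 31.85315294440537 15.716221332550049 [-1.40509244 16.21890408  7.10869605]
z54 off-axis [(-60, 81), (-57, 79), (-54, 81), (-51, 51), (-48, 26), (-45, 39), (-42, 26), (-39, 73), (-36, 116), (-33, 112), (-30, 64), (-27, 51), (-24, 56), (-21, 55), (-18, 55), (-15, 53), (-12, 53), (-9, 94), (-6, 111), (-3, 109), (0, 109), (3, 109), (6, 89), (9, 128), (12, 155), (15, 118), (18, 108), (21, 108), (24, 108), (27, 109), (30, 111), (33, 77), (36, 166), (39, 193), (42, 180), (45, 178), (48, 175), (51, 178), (54, 178), (57, 185), (60, 188), (63, 192), (66, 193), (69, 171)]
z73 [(-60, 43), (-57, 56), (-54, 67), (-51, 64), (-48, 29), (-45, 31), (-42, 32), (-39, 76), (-36, 119), (-33, 89), (-30, 52), (-27, 54), (-24, 55), (-21, 55), (-18, 55), (-15, 53), (-12, 60), (-9, 99), (-6, 117), (-3, 109), (0, 110), (3, 114), (6, 86), (9, 116), (12, 140), (15, 115), (18, 113), (21, 114), (24, 115), (27, 107), (30, 89), (33, 77), (36, 183), (39, 105), (42, 57), (45, 66), (48, 63), (51, 66), (54, 59), (57, 61), (60, 119), (63, 191), (66, 169), (69, 188)]
```

View pics/ra.png

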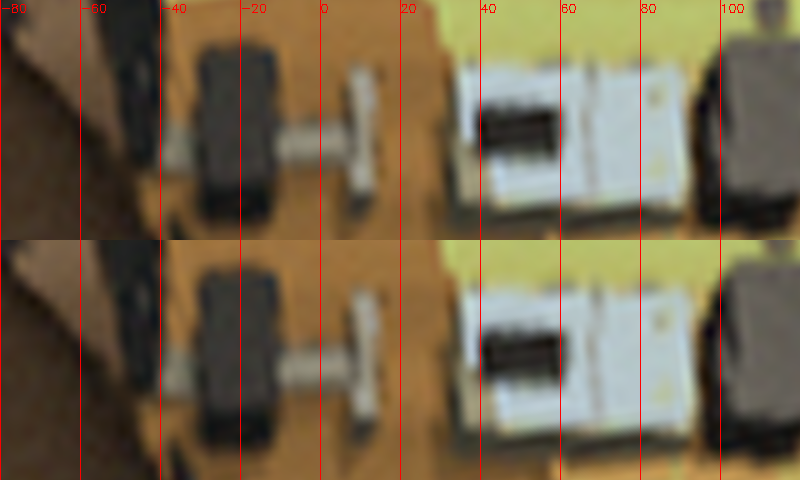

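The pad front is at about y=13.5 (travel 28.5 mm) and the housing near face at about 34.5. The gripper was being pushed 2 mm in +y, so I'll re-centre by that much. Then release and do the second squeeze.

Call:
carry_out:
  series:
    - [0, 0, 0, 0, 0.76]
    - [0, -0.002, 0, 0, 0.76]
    - [0, -0.002, 0, 0, 0.76]
    - [0, -0.002, 0, 0, 0.76]
    - [0, -0.002, 0, 0, 0.76]
    - [0, -0.002, 0, 0, 0.76]
    - [0, -0.002, 0, 0, 0.76]
    - [0, -0.002, 0, 0, 0.76]
    - [0, -0.002, 0, 0, 0.33]
    - [0, -0.002, 0, 0, 0.33]
    - [0, -0.002, 0, 0, 0.33]
    - [0, -0.002, 0, 0, 0.33]
    - [0, -0.002, 0, 0, 0.33]
    - [0, -0.002, 0, 0, 0.33]
    - [0, -0.002, 0, 0, 0.33]
    - [0, -0.002, 0, 0, 0.33]
    - [0, -0.002, 0, 0, 0.33]

```text
t: 13.4
eef_pos: [637.6, -11.1, 270.2]
tcp_rot: [-3.141, -0.001, 0.117]
ft_force: [-0.9, 3.6, 5.0]
opening: 0.329
grip_force: 20.1
```

```bash
python3 look.py b
```

```text
13.4 [637.61002882 -11.11132993 270.21738023] 31.251311490143753 20.067632496356964 [-0.90360541  3.58582678  4.99049114]
z54 off-axis [(-60, 78), (-57, 79), (-54, 84), (-51, 53), (-48, 29), (-45, 38), (-42, 28), (-39, 66), (-36, 109), (-33, 111), (-30, 111), (-27, 109), (-24, 110), (-21, 112), (-18, 102), (-15, 56), (-12, 52), (-9, 55), (-6, 53), (-3, 55), (0, 53), (3, 52), (6, 96), (9, 111), (12, 109), (15, 109), (18, 112), (21, 88), (24, 127), (27, 156), (30, 124), (33, 65), (36, 159), (39, 194), (42, 179), (45, 178), (48, 176), (51, 178), (54, 179), (57, 185), (60, 186), (63, 193), (66, 192), (69, 170)]
z73 [(-60, 38), (-57, 55), (-54, 67), (-51, 66), (-48, 35), (-45, 31), (-42, 28), (-39, 63), (-36, 109), (-33, 116), (-30, 105), (-27, 116), (-24, 116), (-21, 116), (-18, 79), (-15, 43), (-12, 53), (-9, 56), (-6, 55), (-3, 55), (0, 54), (3, 62), (6, 103), (9, 119), (12, 116), (15, 114), (18, 117), (21, 73), (24, 121), (27, 140), (30, 94), (33, 69), (36, 183), (39, 106), (42, 57), (45, 68), (48, 62), (51, 66), (54, 62), (57, 61), (60, 119), (63, 191), (66, 170), (69, 189)]
```

The second squeeze carried the jaw 15 mm, so the pad front is now at about 28.5. The third squeeze brings it to contact, with about 3.5 mm of pad in.

Call:
carry_out:
  series:
    - [0, 0, 0, 0, 0.76]
    - [0, 0, 0, 0, 0.76]
    - [0, 0, 0, 0, 0.76]
    - [0, 0, 0, 0, 0.76]
    - [0, 0, 0, 0, 0.76]
    - [0, 0, 0, 0, 0.76]
    - [0, 0, 0, 0, 0.76]
    - [0, 0, 0, 0, 0.76]
    - [0, 0, 0, 0, 0.33]
    - [0, 0, 0, 0, 0.33]
    - [0, 0, 0, 0, 0.33]
    - [0, 0, 0, 0, 0.33]
    - [0, 0, 0, 0, 0.33]
    - [0, 0, 0, 0, 0.33]
    - [0, 0, 0, 0, 0.33]
    - [0, 0, 0, 0, 0.33]
    - [0, 0, 0, 0, 0.33]

```text
t: 15.62
eef_pos: [637.6, -11.1, 270.3]
tcp_rot: [-3.141, -0.001, 0.117]
ft_force: [-2.0, 3.7, 7.1]
opening: 0.333
grip_force: 21.7
```

```bash
python3 look.py c
```

```text
15.625 [637.59058313 -11.11229719 270.28769781] 31.61338604431693 21.67304813861847 [-2.01378666  3.74427111  7.12554337]
z54 off-axis [(-60, 78), (-57, 79), (-54, 82), (-51, 52), (-48, 27), (-45, 35), (-42, 28), (-39, 62), (-36, 107), (-33, 110), (-30, 110), (-27, 110), (-24, 110), (-21, 109), (-18, 110), (-15, 108), (-12, 109), (-9, 110), (-6, 112), (-3, 93), (0, 49), (3, 50), (6, 55), (9, 54), (12, 55), (15, 55), (18, 52), (21, 96), (24, 109), (27, 107), (30, 111), (33, 67), (36, 162), (39, 179), (42, 182), (45, 190), (48, 176), (51, 177), (54, 177), (57, 184), (60, 185), (63, 182), (66, 179), (69, 189)]
z73 [(-60, 38), (-57, 56), (-54, 64), (-51, 64), (-48, 36), (-45, 30), (-42, 32), (-39, 66), (-36, 107), (-33, 113), (-30, 101), (-27, 102), (-24, 105), (-21, 106), (-18, 107), (-15, 106), (-12, 116), (-9, 116), (-6, 111), (-3, 68), (0, 42), (3, 55), (6, 54), (9, 54), (12, 54), (15, 54), (18, 61), (21, 102), (24, 114), (27, 117), (30, 114), (33, 71), (36, 176), (39, 124), (42, 186), (45, 121), (48, 62), (51, 66), (54, 61), (57, 63), (60, 59), (63, 59), (66, 108), (69, 192)]
```

View pics/rc.png

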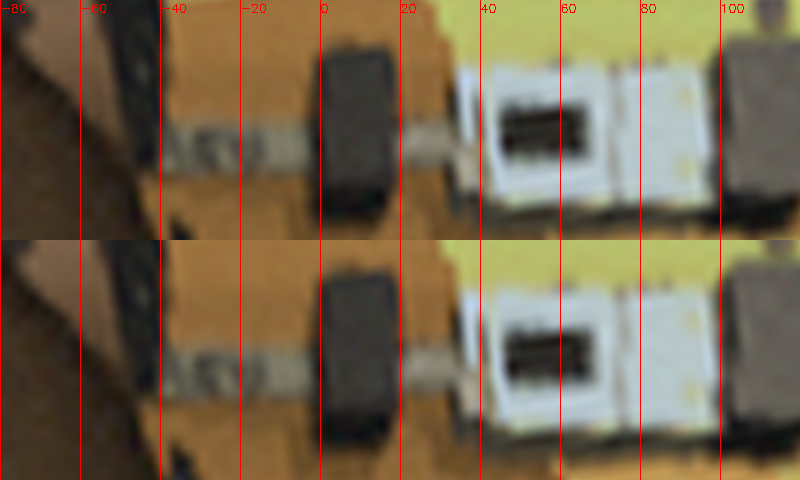

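Housing is pressed on the stop, with the jaw at 58.5 mm travel and the pad about 3.5 mm in (gap about 15.5 mm). A full squeeze now could crush it, so I'll release, shift the centre for a partial squeeze, and close in small steps.

Call:
carry_out:
  series:
    - [0, 0, 0, 0, 0.76]
    - [0, 0, 0, 0, 0.76]
    - [0, -0.0035, 0, 0, 0.76]
    - [0, -0.0035, 0, 0, 0.76]
    - [0, -0.0035, 0, 0, 0.76]
    - [0, -0.0035, 0, 0, 0.76]
    - [0, -0.0035, 0, 0, 0.76]
    - [0, -0.0035, 0, 0, 0.76]
    - [0, -0.0035, 0, 0, 0.5]
    - [0, -0.0035, 0, 0, 0.5]
    - [0, -0.0035, 0, 0, 0.5]
    - [0, -0.0035, 0, 0, 0.43]
    - [0, -0.0035, 0, 0, 0.43]
    - [0, -0.0035, 0, 0, 0.43]
    - [0, -0.0035, 0, 0, 0.43]

```text
t: 17.6
eef_pos: [637.0, -6.8, 270.5]
tcp_rot: [-3.14, -0.0, 0.118]
ft_force: [-3.2, 9.8, 8.2]
opening: 0.429
grip_force: 8.9
```

```bash
cat >> look.py <<'E'
# jaw travel from profile against squeeze 'b' (travel 43.5), subpixel
def prof(f):
    global img
    img=cv2.imread(f);g=cv2.cvtColor(rect(73),cv2.COLOR_BGR2GRAY);return g[100:140].mean(0)
b=prof('pics/tb.png');q=prof(f'pics/t{n}.png');w=b[(-22+80)*4:(8+80)*4]
e=[np.mean((q[i:i+len(w)]-w)**2) for i in range((-30+80)*4,(40+80)*4)];i=int(np.argmin(e));print('TRAVEL',43.5+(-30+i/4)+22,min(e))
E
python3 look.py d | grep -v z; python3 look.py c2 >/dev/null; python3 - <<'E'
E
```

```text
17.6 [637.02288136  -6.75544966 270.50659176] 40.74245618781494 8.858419856987894 [-3.15220881  9.81332928  8.17602134]
TRAVEL 61.5 16.74966666666667
```

Call:
carry_out:
  series:
    - [0, 0, 0, 0, 0.42]
    - [0, 0, 0, 0, 0.41]
    - [0, 0, 0, 0, 0.41]
    - [0, 0, 0, 0, 0.41]
    - [0, 0, 0, 0, 0.41]

```text
t: 18.42
eef_pos: [637.1, -7.4, 270.5]
tcp_rot: [-3.141, -0.001, 0.118]
ft_force: [-2.6, 5.5, 8.2]
opening: 0.41
grip_force: 13.3
```

```bash
python3 look.py e | grep -v z;cp pics/tc.png /tmp/; python3 - <<'E'
import re
exec(open('look.py').read().replace("snap('top','t'+n);snap('side','s'+n)","").replace("n=sys.argv[1]","n='c'"))
E
```

```text
18.425 [637.09265302  -7.43788074 270.49006681] 38.99588504778458 13.267158754169941 [-2.61900729  5.53358722  8.20991297]
TRAVEL 63.75 32.453624999999995
18.525 [637.10404058  -7.45005652 270.50969474] 38.84185283842679 13.263788006734103 [-2.24993644  4.78984732  8.251282  ]
z54 off-axis [(-60, 78), (-57, 79), (-54, 82), (-51, 52), (-48, 27), (-45, 35), (-42, 28), (-39, 62), (-36, 107), (-33, 110), (-30, 110), (-27, 110), (-24, 110), (-21, 109), (-18, 110), (-15, 108), (-12, 109), (-9, 110), (-6, 112), (-3, 93), (0, 49), (3, 50), (6, 55), (9, 54), (12, 55), (15, 55), (18, 52), (21, 96), (24, 109), (27, 107), (30, 111), (33, 67), (36, 162), (39, 179), (42, 182), (45, 190), (48, 176), (51, 177), (54, 177), (57, 184), (60, 185), (63, 182), (66, 179), (69, 189)]
z73 [(-60, 38), (-57, 56), (-54, 64), (-51, 64), (-48, 36), (-45, 30), (-42, 32), (-39, 66), (-36, 107), (-33, 113), (-30, 101), (-27, 102), (-24, 105), (-21, 106), (-18, 107), (-15, 106), (-12, 116), (-9, 116), (-6, 111), (-3, 68), (0, 42), (3, 55), (6, 54), (9, 54), (12, 54), (15, 54), (18, 61), (21, 102), (24, 114), (27, 117), (30, 114), (33, 71), (36, 176), (39, 124), (42, 186), (45, 121), (48, 62), (51, 66), (54, 61), (57, 63), (60, 59), (63, 59), (66, 108), (69, 192)]
TRAVEL 58.25 10.893651041666667
```

View pics/re.png

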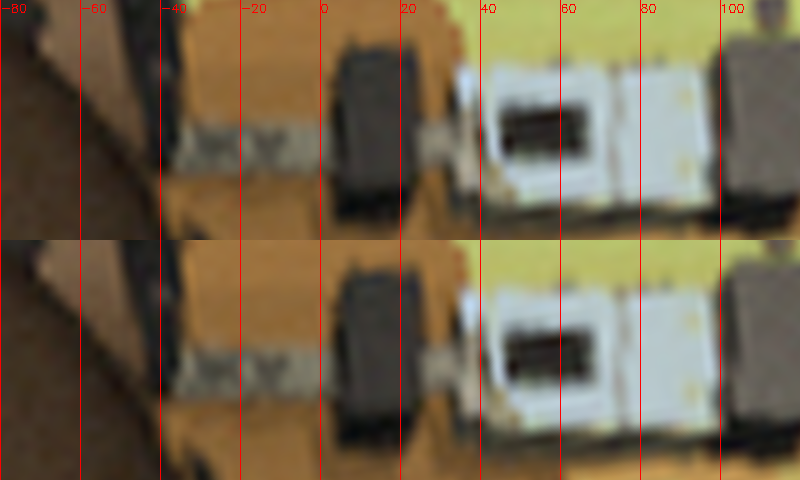

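The pad is half in: jaw travel is about 63.7 mm and the gap is about 9.7 mm of 19. The housing is square against the stop. I'll hold briefly and check it's stable.

Call:
carry_out:
  series:
    - [0, 0, 0, 0, 0.41]
    - [0, 0, 0, 0, 0.41]
    - [0, 0, 0, 0, 0.41]
    - [0, 0, 0, 0, 0.41]
    - [0, 0, 0, 0, 0.41]
    - [0, 0, 0, 0, 0.41]

```text
t: 19.27
eef_pos: [637.1, -7.4, 270.5]
tcp_rot: [-3.141, -0.001, 0.118]
ft_force: [-2.4, 4.8, 7.5]
opening: 0.412
grip_force: 13.3
```

```bash
python3 look.py f | grep -v z
```

```text
19.275 [637.10150199  -7.42323873 270.48687622] 39.113295028516276 13.263148083351552 [-2.39541403  4.78590516  7.51575961]
TRAVEL 63.75 28.046546874999997
```

View pics/sf.png

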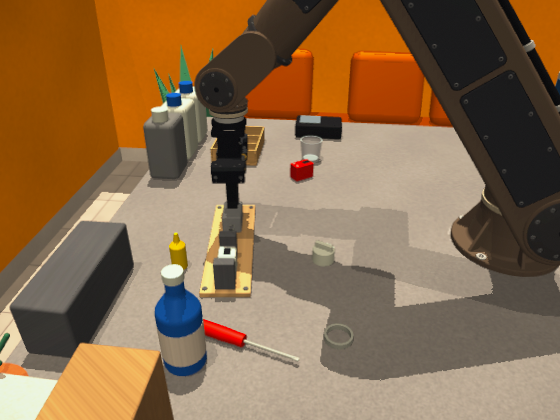

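The squeeze is stable: the housing (228,252) stands upright against the stop, the fingers still hold the trigger, and every other thing is where it was.

```bash
python3 -c "
from cell import env
print(env.job_done())"
```

```text
the job is handed in; nothing more can be done
None
```

I handed the job in at about 19 s: the housing is upright against the end stop, the pad is about 9 mm in (half way, measured from the camera to about 1 mm), the trigger is still squeezed and nothing else was moved; no verdict came back.

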